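# Fit the brass plug to the plug cock

### The arm

A 7-joint arm with a two-finger parallel gripper is mounted at the origin on a cart in front of the work surface, level with it; the furniture and walls round the work are solid. World frame = base frame: x ahead of the robot, y to its left, z up, the work surface at z = 0. Lengths are in m, angles in rad, forces in N, time in s.
With the tool pointing down it reaches from about 0.425 to 0.875 m from the base axis. Payload 4.7 kg.
Tool frame: the origin (TCP) lies between the finger pads, 19 mm behind the fingertips; this is the grasp point; z points along the fingers, y is the line along which they close (so a half turn about z gives the same grasp; the last joint's range is limited). The gripper opens to 87 mm and grips with 3 to 60 N. Pads are 19 mm wide; open, the fingers measure 117 mm over their backs; the gripper's body (75 mm by 190 mm) begins 51 mm behind the grasp point.
Start: joints at [1.149, 0.321, -0.07, 1.45, 0.023, 1.371, -0.057], TCP at [0.274, -0.589, 0.241] pointing down, gripper open.
Joint ranges: [-2.86, 2.86], [-0.3, 2.09], [-1.38, 1.24], [0.06, 2.45], [-1.56, 4.7], [0.09, 2.05], [-2.69, 2.69]. Speed limits (rad/s): [2.57, 2.57, 3.14, 3.14, 3.14, 3.14, 3.14].

### API

Orientations are given as a rotation vector (axis times angle).
In Python, from bench import ctrl gives the robot as it stands.
- The arm moves only by the tool creep_tool, called after "Emit:" by a JSON object that holds its "api" and its "payload", one argument or row to a line. Schema: {"type":"object","properties":{"plan":{"type":"object","properties":{"ticks":{"type":"array","items":{"type":"array","items":{"type":"number"},"minItems":5,"maxItems":5},"minItems":1,"maxItems":20}},"additionalProperties":false,"required":["ticks"]},"grip_n":{"type":"number"},"only":{"type":"string"},"quiet":{"type":"boolean"},"lines":{"type":"string"}},"required":["plan"],"additionalProperties":false}. plan is an object whose key "ticks" holds a list of rows, 1 to 20 of them, each of 5 numbers: dx, dy, dz in m, then a turn about the tool's z in rad, then the opening from 0.0 (shut) to 1.0 (fully open); each row is the pose to reach, as a shift and turn from the pose commanded when the call began, along the tool's axes at that moment; what a row does not reach only later rows make up. A row lasts 1/10 s, in which the tool goes at most 0.05 m and 0.15 rad, less where a joint would pass 70% of its speed; a pose out of reach is approached as far as the arm can. The fingers move at their own pace and stop on an object; grip_n is the grip in N (left out, the last holds). Time passes only in rows, so rows that do not move let the fingers close. The tool returns the time, the measured TCP pose, the force, the opening and the grip force at its end. only (a regular expression) keeps the lines of the reply that match it, lines (a string "A,B") keeps lines A to B, and quiet returns only ok. Input that does not fit is refused with a message, and nothing moves.
- ctrl.get_state(): the state, without advancing time (a new reading comes with each control period).
- ctrl.get_image(name): name is "side" or "top" or "wrist"; returns the picture (400x640x3 uint8, red, green, blue); there is no depth.
- ctrl.camera_model(name): a dict with "vertical_fov" (degrees; the focal length in pixels is half the picture's height over the tangent of half this angle, whatever the lens; pixels are square), "cx", "cy" (the principal point, pixels), "k1" (the pictures are not rectified: a ray, as slopes to the right and down, at radius r is drawn at 1 + k1 r^2 times it, then the intrinsics apply), "rvec" (rotation vector, rad) and "tvec" (3), from world to camera coordinates, as OpenCV has them; the wrist camera has in their place "hand_eye" (4x4, takes a point from camera to tool coordinates, whose origin is the TCP and whose axes are the flange's). Camera axes: x right, y down, z forward; pixel columns grow to the right and rows downward; lengths in m; the calibration is good to about 2 mm. A picture is of the moment at which its call begins: read the wrist's pose just before it. camera_model takes no time and is no camera call.
- ctrl.close_job(): hands the job in; it is judged then, once.
The state is a dict: "time": time; "joint_positions": joint angles; "qd": joint speeds; "joint_torque": joint torques, N m; "position": TCP position; "tool_rot": TCP orientation; "ft_force": force on the tool from outside, world axes, zero at the start; "torque": the same for the moment, N m; "grip_width": opening from 0.0 (shut) to 1.0 (fully open); "grip_force": force on a finger pad.
Only numpy, scipy, OpenCV 4.12 (cv2) and the standard library are available. Lean on these libraries where they do the work, as an engineer would, in place of code of your own. Each camera call takes 0.05 s, during which the arm holds its last target. There are 200 camera calls.

### The job

Lift the brass taper plug out of the blue parts bin, leaving everything else in the bin standing as it is. Lower it gently into the brass valve body with its tab in line with the pipe, and only when it is all but seated let go, so that it settles in the taper by its own weight; do not drop it or push it in hard, or it wedges. Then take the tab again, turn the plug a quarter turn, either way, so that the tab stands square across the pipe (cock shut), and leave it seated.

Things in the scene. Friction and masses are not known exactly. Their poses are not given: they have to be found in the camera images.
- brass_plug: Brass taper plug, 180 g, 72 mm high, standing on its small end. Origin: centre of the small end; z up its axis. Cone: 25 mm diameter at z=0 to 36 mm at z=38 mm; neck 15 mm; flat grip tab from z=46 to 72 mm, 30 mm along x, 12 mm thick along y. Half-turn symmetric. A dark port runs through the cone along x.
- brass_plug_tab (a point): Point on the brass plug's axis in its tab, 66 mm above its small end (6 mm below the top of the tab); a good TCP height for the grip, across the 12 mm.
- valve_body: Brass plug-cock body held by two U-bolts on a dark steel plate (150 x 96 x 12 mm) fixed to the bench. Origin: plate's underside, on the bore's axis; x = pipe axis, z up. Pipe 22 mm diameter, ends 70 mm either side, centre 36 mm high; U-bolts at x = +-46 mm, 52 mm high. Round boss, 49 mm diameter, top 56 mm above the bench, with an open taper bore, mouth 35 mm.
- valve_seat (a point): Point on the bore's axis, 20 mm above the bench, where the plug's origin rests when the plug is seated (within 1 mm); the cone then stands 2 mm proud of the boss. Both cones are alike (diameter grows 2 mm in 7 mm), so the plug has 1 mm of play each side at 7 mm above its seat, 2 mm at 14 mm. Bore and plug are oiled: seated by its weight, the plug turns with a light grip. Axes as the valve body's.
- parts_bin: Blue plastic picking bin fixed on the bench, 200 (x) x 184 (y) x 68 mm high, walls 4 mm, floor 3 mm, the front (-x) 42 mm high. Origin: centre of its underside.
- steel_plug: Bright grey steel plug of the same shape and size in the bin; stays there.
- black_plug: Dark steel plug of the same shape and size in the bin; stays there.
- bin_bushing: Grey turned bushing, 30 mm diameter and 30 mm high, standing in the bin behind the plugs; stays there.
- bin_nut: Hexagon nut, 24 mm across, 12 mm high, lying in the bin behind the plugs; stays there.

How it is judged:
By the outcome, as a careful person would: the job done as asked, in the order asked, and still so for the second after the job is handed in, with the robot touching nothing.
It also fails if it takes over 51 s, if anything falls off the work surface, if the arm or the gripper's body presses on something with over 40 N, if the wrist force passes 120 N, or if a joint passes its speed limit or range.

## Working session

There is one attempt and no reset: what is moved stays moved. The work goes in short steps, Python scripts to look and compute and a tool call to move; the robot and the scene stay as the last step left them, time stands still between calls to the robot, and variables do not carry over. Pictures are saved under pics/ and viewed, at most 12 in all, crops included, and the job is handed in when it is done.

```bash
ls; mkdir -p pics
```

Create h.py:
```python
import numpy as np, cv2
from scipy.spatial.transform import Rotation as R
from bench import ctrl
def model(n, st=None):
    m=ctrl.camera_model(n); f=200/np.tan(np.radians(m["vertical_fov"])/2)
    if "rvec" in m:
        Rc=R.from_rotvec(m["rvec"]).as_matrix().T; c=-Rc@np.array(m["tvec"])
    else:
        H=np.array(m["hand_eye"]); Rt=R.from_rotvec(st["tool_rot"]).as_matrix()
        Rc=Rt@H[:3,:3]; c=Rt@H[:3,3]+np.array(st["position"])
    return m,f,Rc,c
def ray(n,u,v,st=None):
    m,f,Rc,c=model(n,st); d=np.array([(u-m["cx"])/f,(v-m["cy"])/f]); s=d.copy()
    for _ in range(30): s=d/(1+m["k1"]*(s@s))
    return c,Rc@np.array([s[0],s[1],1])
def onplane(n,u,v,z,st=None):
    c,d=ray(n,u,v,st); return c+d*(z-c[2])/d[2]
def proj(n,p,st=None):
    m,f,Rc,c=model(n,st); q=Rc.T@(np.array(p)-c); s=q[:2]/q[2]; s=s*(1+m["k1"]*(s@s))
    return s*f+[m["cx"],m["cy"]]
def snap(n,name):
    st=ctrl.get_state(); im=ctrl.get_image(n); cv2.imwrite(f"pics/{name}.png",im[:,:,::-1]); return st,im
```

Run:
```python
from h import *
for n in("top","side","wrist"): snap(n,n+"0")
s=ctrl.get_state(); print({k:np.round(v,3).tolist() for k,v in s.items()})
for n in("top","side"): m,f,Rc,c=model(n); print(n,f,c,Rc[:,2],m["k1"])
print(ctrl.camera_model("wrist"))
a=cv2.imread("pics/top0.png");b=cv2.imread("pics/side0.png")
```

```text
bench.py
pics
{'time': 0.15, 'joint_positions': [1.149, 0.322, -0.07, 1.451, 0.023, 1.371, -0.057], 'qd': [0.001, -0.001, -0.001, -0.003, 0.0, 0.0, -0.001], 'joint_torque': [-0.001, -49.18, -0.405, -31.288, -0.064, 0.04, 0.0], 'position': [0.274, -0.589, 0.24], 'tool_rot': [-3.066, -0.679, 0.001], 'ft_force': [-0.164, 0.294, 0.297], 'torque': [-0.039, -0.025, 0.008], 'grip_force': 0.0, 'grip_width': 1.001}
top 412.94296712409795 [ 0.36649206 -0.10998535  0.90060958] [ 0.17740208 -0.00686914 -0.98411448] -0.05397848852632491
side 513.5945144114373 [0.16235066 0.66333712 0.65366379] [ 0.315899   -0.76679901 -0.55877285] 0.05178202310821325
{'vertical_fov': 58.815510384380424, 'cx': 318.4383618912771, 'cy': 204.32620040294492, 'k1': -0.021867340780285047, 'hand_eye': array([[ 1.43641540e-03, -9.56459913e-01, -2.91860193e-01,
         8.03081452e-02],
       [ 9.99998951e-01,  1.42851433e-03,  2.40173890e-04,
         6.33713713e-04],
       [ 1.87209771e-04, -2.91860232e-01,  9.56460961e-01,
        -1.43952260e-01],
       [ 0.00000000e+00,  0.00000000e+00,  0.00000000e+00,
         1.00000000e+00]])}
```

View pics/top0.png

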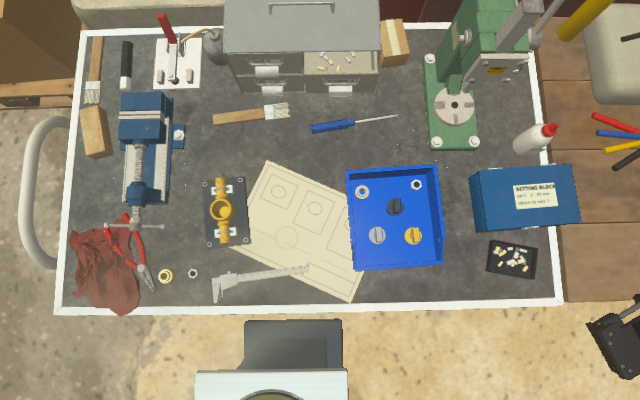

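View pics/side0.png

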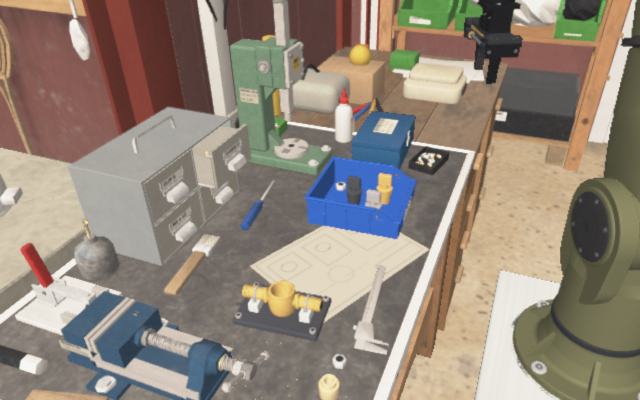

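The top view shows the bin around (395,218), with the brass plug at (413,236), steel at (377,236) and black at (395,207). The valve body is at (221,211), its pipe roughly vertical in the image. The side view shows the valve at (282,300) and the brass plug at (385,188). I'll enlarge both.

Run:
```python
from h import *
a=cv2.imread("pics/top0.png");b=cv2.imread("pics/side0.png")
z=lambda im,x,y,w,h,k:cv2.resize(im[y:y+h,x:x+w],None,fx=k,fy=k,interpolation=cv2.INTER_CUBIC)
p=np.vstack([np.hstack([z(a,345,165,100,75,4),z(a,185,170,100,75,4)]),np.hstack([z(b,330,165,100,75,4),z(b,230,270,100,75,4)])])
cv2.imwrite("pics/c1.png",p)
# masks: brass
for n,im in(("top",a),("side",b)):
    hsv=cv2.cvtColor(im,cv2.COLOR_BGR2HSV); m=cv2.inRange(hsv,(15,130,100),(32,255,255))
    N,L,S,C=cv2.connectedComponentsWithStats(m)
    for i in range(1,N):
        if S[i,4]>40: print(n,S[i],C[i].round(1), onplane(n,*C[i],0.07).round(3) )
```

```text
top [ 557    0   58   42 1027] [581.4  18.4] [ 0.906 -0.715  0.07 ]
top [485  67  21   7  78] [495.  71.] [ 0.775 -0.496  0.07 ]
top [584 121  18  11  65] [592.2 126.5] [ 0.646 -0.699  0.07 ]
top [602 140  38  14 286] [621.  146.4] [ 0.601 -0.759  0.07 ]
top [215 178  10   9  85] [219.8 181.9] [0.538 0.098 0.07 ]
top [210 189  25  42 642] [221.9 209.6] [0.48  0.092 0.07 ]
top [404 228  17  16 205] [412.4 235.2] [ 0.421 -0.292  0.07 ]
top [220 233  10  10  86] [224.  237.3] [0.424 0.086 0.07 ]
side [349  45  22  20 355] [359.7  54.9] [ 0.757 -1.09   0.07 ]
side [273  89   8  27 146] [276.  102.6] [ 0.842 -0.592  0.07 ]
side [369  99   7  14  43] [372.6 105.9] [ 0.571 -0.666  0.07 ]
side [380 177  11  13 113] [384.7 182.9] [ 0.415 -0.271  0.07 ]
side [381 191   9  13  79] [384.9 196.7] [ 0.399 -0.218  0.07 ]
side [261 283  40  33 587] [281.  299.7] [0.466 0.135 0.07 ]
```

View pics/c1.png

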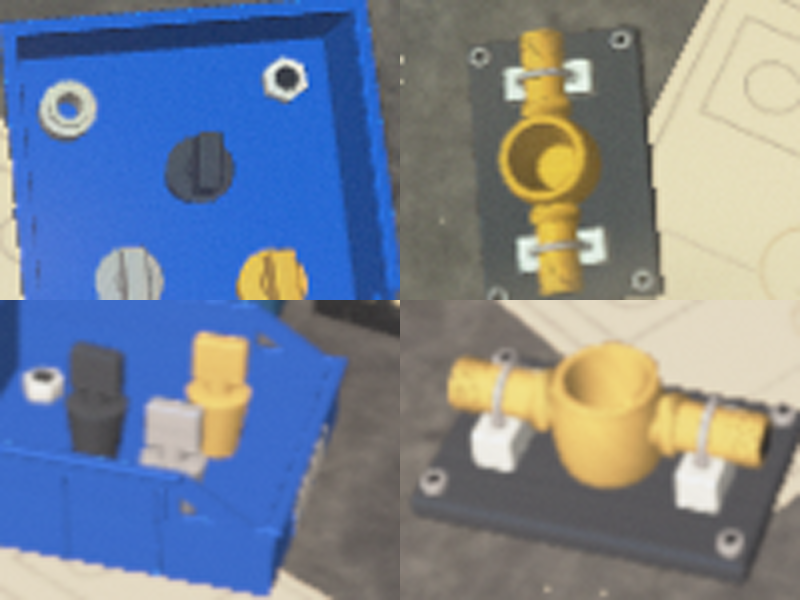

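The crops show the brass plug's tab pointing nearly along world x. The pipe also runs nearly along world x, from about (220,182) to (224,237) in the top view. The nut and bushing are farther back in the bin. Next I'll move above the brass plug, with the tool y axis across the tab.

Add to h.py:
```python
def delta(p,yaw,st=None):
    "shift and turn (tool axes) to put TCP at p with tool x at world yaw (mod pi)"
    st=st or ctrl.get_state(); Rt=R.from_rotvec(st["tool_rot"]).as_matrix()
    y0=np.arctan2(Rt[1,0],Rt[0,0]); t=-(yaw-y0); t=(t+np.pi/2)%np.pi-np.pi/2
    print("delta",(Rt.T@(np.array(p)-st["position"])).round(4),"turn",round(t,4),"yaw now",round(y0,4),"tilt",np.round(Rt[2,:2],4))
```

```text
(no output)
```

Emit:
{"api": "creep_tool", "payload": {
  "plan": {"ticks": [[0.05,-0.03,0,0.15,1],[0.09,-0.06,0,0.3,1],[0.13,-0.1,0,0.435,1],[0.17,-0.13,0,0.435,1],[0.21,-0.17,0.01,0.435,1],[0.24,-0.19,0.02,0.435,1],[0.258,-0.207,0.02,0.435,0.5],[0.258,-0.207,0.02,0.435,0.5],[0.258,-0.207,0.02,0.435,0.5],[0.258,-0.207,0.02,0.435,0.5],[0.258,-0.207,0.02,0.435,0.5],[0.258,-0.207,0.02,0.435,0.5]]}
}}

```text
time: 1.35
position: [0.4203, -0.2939, 0.2212]
tool_rot: [3.142, -0.002, -0.0]
ft_force: [0.0, 1.1, 0.0]
grip_width: 0.547
grip_force: 0.0
```

Run:
```python
from h import *
st,im=snap("wrist","w1"); print(st["position"],st["tool_rot"],proj("wrist",[.421,-.292,.075],st))
```

```text
[ 0.42027134 -0.29391549  0.22122   ] [ 3.14150383e+00 -2.47904647e-03 -1.68263915e-04] [315.36549646 194.47537037]
```

View pics/w1.png

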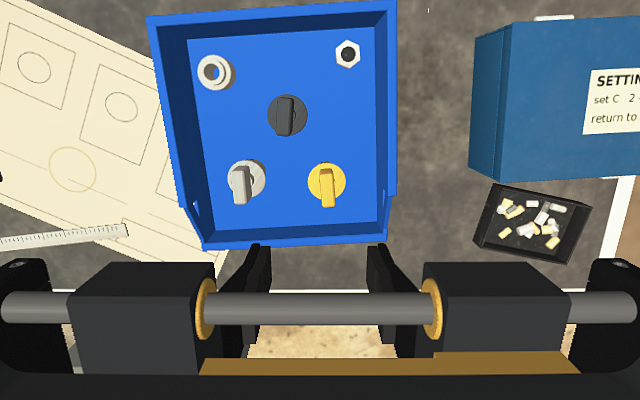

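The wrist view shows the brass plug with its tab at about (328,185), close to vertical in the image. I'll measure the tab's top face.

Run:
```python
from h import *
im=cv2.imread("pics/w1.png"); hsv=cv2.cvtColor(im,cv2.COLOR_BGR2HSV)
c=im[155:215,300:360]
cv2.imwrite("pics/c2.png",np.hstack([cv2.resize(c,None,fx=6,fy=6,interpolation=cv2.INTER_NEAREST),cv2.cvtColor(cv2.resize(hsv[155:215,300:360,2],None,fx=6,fy=6,interpolation=cv2.INTER_NEAREST),cv2.COLOR_GRAY2BGR)]))
for v in range(164,212,3): print(v,hsv[v,312:346,2].tolist())
```

```text
164 [223, 223, 224, 226, 232, 231, 164, 249, 240, 255, 255, 255, 255, 254, 253, 252, 253, 255, 255, 255, 255, 255, 194, 232, 231, 230, 226, 224, 223, 223, 223, 224, 223, 223]
167 [230, 230, 188, 255, 255, 252, 248, 247, 249, 252, 253, 250, 251, 250, 251, 254, 251, 251, 251, 249, 248, 250, 250, 250, 253, 255, 255, 171, 235, 231, 226, 224, 223, 223]
170 [255, 255, 249, 248, 247, 246, 249, 244, 182, 170, 161, 162, 163, 161, 161, 159, 159, 158, 147, 131, 201, 255, 248, 249, 249, 248, 248, 252, 255, 255, 187, 237, 226, 224]
173 [249, 248, 247, 247, 247, 248, 253, 228, 194, 186, 176, 177, 178, 183, 190, 192, 201, 206, 210, 163, 129, 236, 255, 250, 247, 248, 248, 247, 247, 248, 255, 255, 193, 233]
176 [247, 247, 246, 248, 249, 249, 249, 226, 250, 247, 247, 248, 247, 245, 245, 246, 247, 248, 252, 240, 202, 167, 255, 250, 249, 248, 247, 246, 245, 246, 250, 255, 255, 148]
179 [246, 247, 249, 249, 247, 248, 248, 218, 251, 246, 246, 246, 246, 245, 244, 245, 246, 247, 249, 244, 214, 145, 200, 255, 248, 246, 245, 245, 248, 250, 249, 249, 255, 249]
182 [248, 250, 248, 247, 247, 247, 251, 230, 241, 
[... 999 characters left out ...]

200 [222, 222, 223, 222, 223, 224, 227, 233, 243, 139, 255, 248, 246, 246, 245, 244, 244, 245, 245, 247, 251, 239, 209, 136, 242, 226, 223, 223, 223, 223, 223, 222, 222, 222]
203 [222, 223, 222, 222, 222, 223, 222, 224, 230, 195, 255, 250, 246, 246, 246, 244, 243, 244, 246, 246, 249, 244, 216, 121, 243, 227, 222, 223, 222, 223, 222, 223, 222, 222]
206 [222, 223, 223, 222, 222, 223, 223, 223, 225, 232, 148, 255, 250, 246, 243, 236, 238, 237, 231, 227, 225, 208, 161, 238, 226, 223, 222, 222, 222, 222, 222, 222, 222, 222]
209 [222, 222, 222, 223, 222, 222, 223, 223, 222, 223, 223, 224, 225, 225, 225, 225, 225, 225, 225, 224, 223, 223, 222, 223, 222, 223, 222, 222, 222, 222, 223, 222, 222, 223]
```

View pics/c2.png

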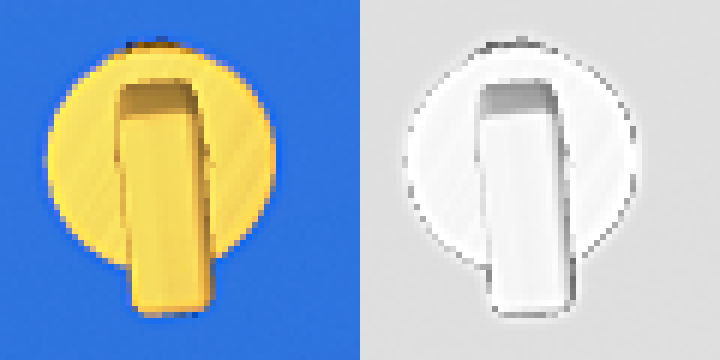

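The zoom shows the tab's top face with corners at about (319.7,174.5), (332,174.5), (334,206.7) and (321.8,207). I'll cast these to z = 0.075.

Run:
```python
from h import *
st=ctrl.get_state()
P=[onplane("wrist",u,v,.075,st) for u,v in((319.7,174.5),(332,174.5),(334,206.7),(321.8,207))]
P=np.array(P); print(P.round(4)); c=P.mean(0); a=(P[0]+P[1]-P[2]-P[3])/2; yaw=np.arctan2(a[1],a[0]); print(c,np.linalg.norm(a),np.linalg.norm(P[0]-P[1]),yaw)
# bottom edge centre of cone disc as check: ellipse of cone top z=.041
hsv=cv2.cvtColor(cv2.imread("pics/w1.png"),cv2.COLOR_BGR2HSV); m=cv2.inRange(hsv[150:215,300:360],(15,100,80),(35,255,255))
x,y,w,h=cv2.boundingRect(m); print(x+300,y+150,w,h, onplane("wrist",x+300+w/2-.5,182,.041,st))
delta([c[0],c[1],.069],yaw)
```

```text
[[ 0.4384 -0.2954  0.075 ]
 [ 0.4384 -0.3056  0.075 ]
 [ 0.4103 -0.3077  0.075 ]
 [ 0.41   -0.2972  0.075 ]]
[ 0.42427876 -0.30149036  0.075     ] 0.02832853679009147 0.010255343778578866 0.068454586167624
308 162 38 45 [ 0.42390488 -0.3018849   0.041     ]
delta [0.0039 0.0078 0.1522] turn -0.0695 yaw now -0.0011 tilt [-0.0001  0.    ]
```

Emit:
{"api": "creep_tool", "payload": {
  "plan": {"ticks": [[0.004,0.008,0.03,-0.07,0.4],[0.004,0.008,0.06,-0.07,0.4],[0.004,0.008,0.09,-0.07,0.4],[0.004,0.008,0.12,-0.07,0.4],[0.004,0.008,0.14,-0.07,0.4],[0.004,0.008,0.152,-0.07,0.4],[0.004,0.008,0.152,-0.07,0.4],[0.004,0.008,0.152,-0.07,0.4]]},
  "grip_n": 15
}}

```text
time: 2.2
position: [0.4253, -0.3012, 0.07]
tool_rot: [3.139, 0.111, 0.001]
ft_force: [0.6, 0.2, 0.7]
grip_width: 0.403
grip_force: 0.0
```

Emit:
{"api": "creep_tool", "payload": {
  "plan": {"ticks": [[0,0,0,0,0.25],[0,0,0,0,0.2],[0,0,0,0,0.15],[0,0,0,0,0.12],[0,0,0,0,0.1],[0,0,0,0,0.1],[0,0,0,0,0.05],[0,0,0,0,0.05]]},
  "grip_n": 15
}}

```text
time: 3.0
position: [0.4252, -0.3011, 0.0697]
tool_rot: [3.139, 0.111, 0.001]
ft_force: [-0.3, -0.6, 4.0]
grip_width: 0.144
grip_force: 15.0
```

Run:
```python
from h import *
s=ctrl.get_state(); print(s["position"],s["tool_rot"],s["ft_force"],s["torque"])
st,im=snap("wrist","w2"); st,im2=snap("side","s2")
cv2.imwrite("pics/c3.png",np.vstack([im[:,:,::-1],cv2.resize(im2[155:245,290:430,::-1],(311,200))[:, :][:,:311] if 0 else np.hstack([cv2.resize(im2[155:245,290:430,::-1],(311,200)),np.zeros((200,329,3),np.uint8)])]))
```

```text
[ 0.42522805 -0.30109505  0.06971696] [3.13878957e+00 1.11034172e-01 1.18530311e-03] [-0.27587347 -0.57378082  3.99866139] [-0.13809373  0.03260652 -0.00549517]
```

View pics/c3.png

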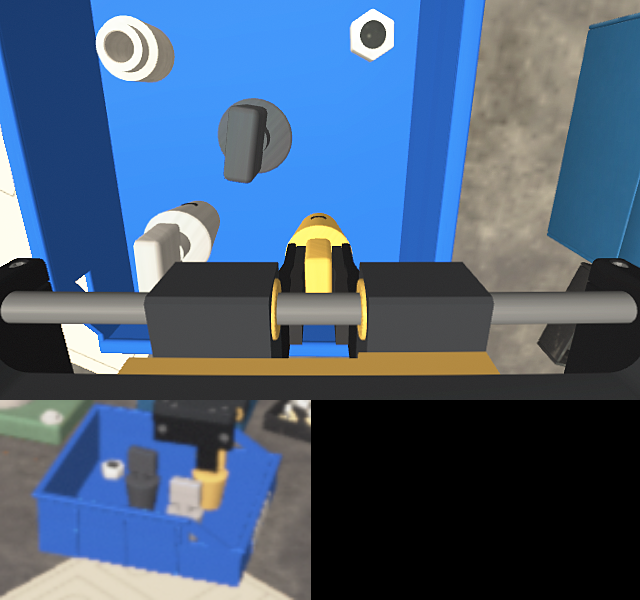

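The plug is gripped across its tab at a width of 12.5 mm, and the neighbours at (258,140) and (175,250) are undisturbed. I'll lift straight up, then carry it to a spot beside the valve where the wrist camera can see the bore.

Emit:
{"api": "creep_tool", "payload": {
  "plan": {"ticks": [[0,0,-0.01,0,0.05],[0,0,-0.03,0,0.05],[0,0,-0.06,0,0.05],[0,0,-0.09,0,0.05],[0,0,-0.12,0,0.05],[0,0,-0.15,0,0.05],[0,0,-0.15,0,0.05]]},
  "grip_n": 20
}}

```text
time: 3.8
position: [0.4267, -0.3015, 0.2235]
tool_rot: [3.135, 0.111, 0.009]
ft_force: [0.8, -0.8, -1.7]
grip_width: 0.143
grip_force: 20.0
```

Emit:
{"api": "creep_tool", "payload": {
  "plan": {"ticks": [[0.003,-0.02,0,0,0.05],[0.008,-0.05,0,0,0.05],[0.014,-0.09,0,0,0.05],[0.02,-0.13,0,0,0.05],[0.026,-0.17,0,0,0.05],[0.032,-0.21,0,-0.01,0.05],[0.038,-0.25,0,-0.02,0.05],[0.043,-0.285,0,-0.03,0.05],[0.046,-0.305,0,-0.034,0.05],[0.048,-0.318,0,-0.034,0.05],[0.048,-0.318,0,-0.034,0.05],[0.048,-0.318,0,-0.034,0.05],[0.048,-0.318,0,-0.034,0.05]]}
}}

```text
time: 5.1
position: [0.45, 0.0182, 0.2188]
tool_rot: [3.137, 0.16, -0.001]
ft_force: [0.4, 0.6, -1.5]
grip_width: 0.143
grip_force: 20.0
```

Run:
```python
from h import *
st,im=snap("wrist","w3"); print(st["position"],st["tool_rot"],st["ft_force"],st["torque"],st["grip_width"])
st,im=snap("side","s3")
```

```text
[0.45004576 0.01820952 0.21884928] [ 3.13714983e+00  1.60498930e-01 -1.34176452e-03] [ 0.38085441  0.55934624 -1.48075841] [-0.01730051  0.04340296 -0.0087112 ] 0.14335480334524575
```

View pics/w3.png

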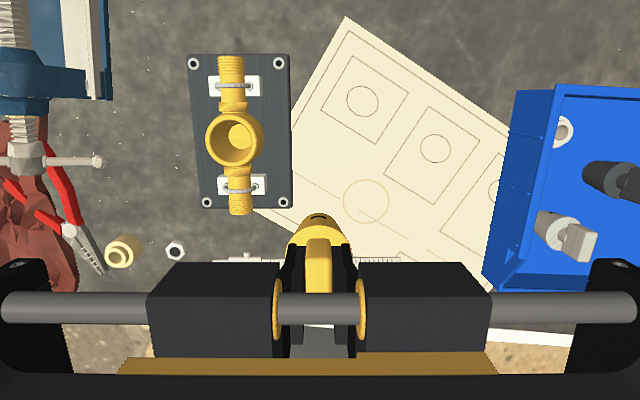

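The wrist view shows the valve body with its boss at about (235,140). The pipe runs from (230,55) to (241,213), and the plate screws are at (193,63), (279,63), (284,203) and (207,203). I'll zoom in for the bore mouth.

Run:
```python
from h import *
im=cv2.imread("pics/w3.png")
c=im[105:175,200:270]
cv2.imwrite("pics/c4.png",cv2.resize(c,None,fx=8,fy=8,interpolation=cv2.INTER_CUBIC))
hsv=cv2.cvtColor(im,cv2.COLOR_BGR2HSV); m=cv2.inRange(hsv,(15,110,60),(35,255,255))
st=ctrl.get_state()
mid=[]
for v in list(range(58,76,3))+list(range(198,211,3)):
    u=np.flatnonzero(m[v,180:285])+180; print(v,u.min(),u.max(),end=' | '); mid.append(onplane("wrist",(u.min()+u.max())/2,v,.040,st)[:2])
mid=np.array(mid); k=np.polyfit(mid[:,0],mid[:,1],1); print("\npipe yaw",np.arctan(k[0]),mid.round(4).tolist(),"y at .478",np.polyval(k,.478))
S=np.array([onplane("wrist",u,v,.014,st)[:2] for u,v in((193.5,63.5),(279,63),(284.5,203),(207,202.5))]); print(S.round(4),S.mean(0))
for p in [(.478,.094,.056)]: print(proj("wrist",p,st))
```

```text
58 217 243 | 61 217 243 | 64 218 243 | 67 218 243 | 70 218 243 | 73 219 243 | 198 229 251 | 201 228 251 | 204 229 252 | 207 229 252 | 210 229 252 | 
pipe yaw 0.10880662479644011 [[0.5536, 0.1041], [0.5513, 0.104], [0.5489, 0.1035], [0.5465, 0.1034], [0.5441, 0.1034], [0.5417, 0.1028], [0.4307, 0.0906], [0.4277, 0.0909], [0.4248, 0.0898], [0.4218, 0.0897], [0.4188, 0.0896]] y at .478 0.0959495167477121
[[0.5474 0.1439]
 [0.5557 0.0653]
 [0.4221 0.05  ]
 [0.4144 0.1294]] [0.48490544 0.09714959]
[234.30011939 150.48915176]
```

View pics/c4.png

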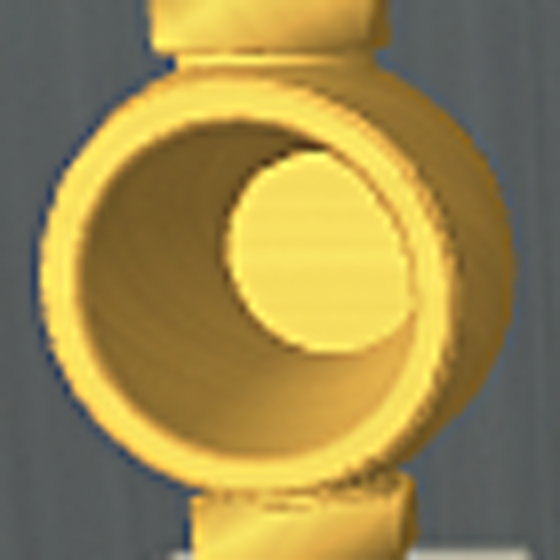

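The zoom shows the bore rim: the outer ring is centred at about (230.4,139.7) and the mouth at (230.6,140.7), and the pipe yaw is 0.109. I'll compute the centre and cross-check it with the side view.

Run:
```python
from h import *
st=ctrl.get_state()
E=lambda x,y:((x+.5)/8-.5+200,(y+.5)/8-.5+105)
for (l,r,t,b) in((42,452,72,490),(78,418,118,460)):
    cx,cy=(l+r)/2,(t+b)/2
    Q=[onplane("wrist",*E(*q),.056,st)[:2] for q in((l,cy),(r,cy),(cx,t),(cx,b))]
    print((Q[0]+Q[1]+Q[2]+Q[3])/4, np.linalg.norm(Q[0]-Q[1]),np.linalg.norm(Q[2]-Q[3]))
print("side",onplane("side",281.4,288.9,.056)); print(proj("side",[.483,.0965,.056]),proj("top",[.483,.0965,.056]))
# held plug in side view: small end
im=cv2.imread("pics/s3.png")
tcp=st["position"]
for n,d in(("tip",.067),("cone top",.029)): print(n,proj("side",tcp-[0,0,d]))
hsv=cv2.cvtColor(im,cv2.COLOR_BGR2HSV); m=cv2.inRange(hsv,(15,110,60),(35,255,255))
N,L,S,C=cv2.connectedComponentsWithStats(m)
u,v=proj("side",tcp-[0,0,.05]).astype(int)
l=L[v,u]; print(u,v,S[l])
x,y,w,h=S[l][:4]
for r in range(y,y+h,2):
    q=np.flatnonzero(L[r]==l); print(r,q.min(),q.max(),(q.min()+q.max())/2,end=' | ')
```

```text
[0.48672704 0.09765432] 0.04412948931444005 0.044636155627817704
[0.4859587  0.09751568] 0.03662272717432601 0.03657107223268662
side [0.48393235 0.09928995 0.056     ]
[282.63120794 287.97213782] [221.25043417 209.26360367]
tip [317.13092659 220.71383633]
cone top [316.55216009 201.87370573]
316 212 [307 185  21  41 461]
185 323 325 324.0 | 187 324 325 324.5 | 189 322 325 323.5 | 191 321 325 323.0 | 193 320 325 322.5 | 195 321 325 323.0 | 197 321 325 323.0 | 199 321 325 323.0 | 201 308 327 317.5 | 203 307 327 317.0 | 205 307 327 317.0 | 207 308 326 317.0 | 209 309 326 317.5 | 211 309 325 317.0 | 213 310 325 317.5 | 215 310 325 317.5 | 217 311 324 317.5 | 219 311 324 317.5 | 221 312 324 318.0 | 223 312 322 317.0 | 225 315 319 317.0 |
```

Run:
```python
from h import *
delta([.4863,.0974,.142],.1087)
```

```text
delta [ 0.044  -0.0748  0.077 ] turn -0.0063 yaw now 0.1024 tilt [-0.0004  0.0001]
```

Emit:
{"api": "creep_tool", "payload": {
  "plan": {"ticks": [[0.015,-0.02,0,-0.006,0.05],[0.03,-0.05,0,-0.006,0.05],[0.044,-0.075,0.01,-0.006,0.05],[0.044,-0.075,0.04,-0.006,0.05],[0.044,-0.075,0.065,-0.006,0.05],[0.044,-0.075,0.075,-0.006,0.05],[0.044,-0.075,0.077,-0.006,0.05],[0.044,-0.075,0.077,-0.006,0.05],[0.044,-0.075,0.077,-0.006,0.05]]}
}}

```text
time: 6.1
position: [0.4872, 0.0989, 0.1436]
tool_rot: [3.137, 0.173, 0.004]
ft_force: [0.4, 0.3, -1.2]
grip_width: 0.137
grip_force: 20.0
```

Run:
```python
from h import *
st,im=snap("side","s4"); st,im2=snap("wrist","w4"); print(st["position"],st["tool_rot"],st["ft_force"])
st,im3=snap("top","t4")
cv2.imwrite("pics/c5.png",np.hstack([cv2.resize(im[205:325,230:330,::-1],None,fx=5,fy=5,interpolation=cv2.INTER_CUBIC),cv2.resize(im2[150:350,250:350,::-1],(300,600))]))
```

```text
[0.48718065 0.09901432 0.14358071] [3.13658947 0.17314886 0.00390288] [-0.68953806 -0.33361739 -1.87511789]
```

View pics/c5.png

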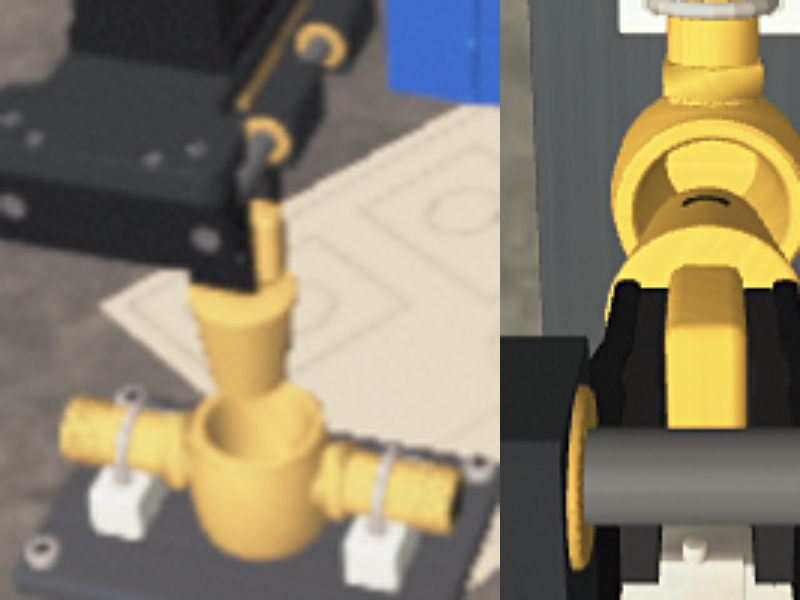

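The side view shows the plug just above the bore and slightly to its left: in the crop the plug axis is at about x=246 and the boss at 258. The measured TCP is also about 1.6 mm high in y. I'll quantify both.

Run:
```python
from h import *
st=ctrl.get_state()
def mask(f,lo=(15,100,60)): return cv2.inRange(cv2.cvtColor(cv2.imread(f),cv2.COLOR_BGR2HSV),lo,(35,255,255))
m=mask("pics/s4.png")
for r in list(range(256,284,3))+list(range(284,318,3)):
    q=np.flatnonzero(m[r,262:300])+262; print(r,q.min(),q.max(),(q.min()+q.max())/2,end=' | ')
p=st["position"]
print("\npred plug axis z.104,.08:",proj("side",[p[0],p[1],.105]),proj("side",[p[0],p[1],.08]))
for z in(.056,.03): print(z,"boss at .4855,.0974",proj("side",[.4855,.0974,z]),"TCP",proj("side",[p[0],p[1],z]))
print("du per mm x,y",(proj("side",[p[0]+.01,p[1],.05])-proj("side",[p[0],p[1],.05]))/10,(proj("side",[p[0],p[1]+.01,.05])-proj("side",[p[0],p[1],.05]))/10)
m=mask("pics/w4.png",(15,80,60))
for r in range(178,246,4):
    q=np.flatnonzero(m[r,280:365])+280; print(r,q.min(),q.max(),(q.min()+q.max())/2,end=' | ')
print("\nwrist: boss est",proj("wrist",[.4855,.0974,.056],st),"TCP axis z .056,.077,.105",proj("wrist",[p[0],p[1],.056],st),proj("wrist",[p[0],p[1],.077],st),proj("wrist",[p[0],p[1],.105],st))
delta([.4863,.0974,.142],.1087)
```

```text
256 280 286 283.0 | 259 281 287 284.0 | 262 268 288 278.0 | 265 268 288 278.0 | 268 269 287 278.0 | 271 270 287 278.5 | 274 271 286 278.5 | 277 272 286 279.0 | 280 273 286 279.5 | 283 273 290 281.5 | 284 272 292 282.0 | 287 267 293 280.0 | 290 262 294 278.0 | 293 262 299 280.5 | 296 262 299 280.5 | 299 262 299 280.5 | 302 265 299 282.0 | 305 269 299 284.0 | 308 270 298 284.0 | 311 271 293 282.0 | 314 274 289 281.5 | Traceback (most recent call last):
  File "<stdin>", line 6, in <module>
    return umr_minimum(a, axis, None, out, keepdims, initial, where)
ValueError: zero-size array to reduction operation minimum which has no identity
```

Run:
```python
from h import *
st=ctrl.get_state()
def mask(f,lo=(15,100,60)): return cv2.inRange(cv2.cvtColor(cv2.imread(f),cv2.COLOR_BGR2HSV),lo,(35,255,255))
p=st["position"]
print("pred plug axis z.104,.08:",proj("side",[p[0],p[1],.105]),proj("side",[p[0],p[1],.08]))
for z in(.056,.03): print(z,"boss at .4855,.0974",proj("side",[.4855,.0974,z]),"TCP",proj("side",[p[0],p[1],z]))
print("du per mm x,y",(proj("side",[p[0]+.01,p[1],.05])-proj("side",[p[0],p[1],.05]))/10,(proj("side",[p[0],p[1]+.01,.05])-proj("side",[p[0],p[1],.05]))/10)
m=mask("pics/w4.png",(15,80,60))
for r in range(178,250,4):
    q=np.flatnonzero(m[r,280:365])+280; print(r,q.min() if len(q) else 0,q.max() if len(q) else 0,end=' | ')
print("\nwrist: boss est",proj("wrist",[.4855,.0974,.056],st),"TCP axis z .056,.077,.105",proj("wrist",[p[0],p[1],.056],st),proj("wrist",[p[0],p[1],.077],st),proj("wrist",[p[0],p[1],.105],st))
delta([.4863,.0974,.142],.1087)
```

```text
pred plug axis z.104,.08: [277.96153723 266.13703935] [278.96358588 277.65888181]
0.056 boss at .4855,.0974 [281.06517212 287.94824533] TCP [279.89343619 288.38073116]
0.03 boss at .4855,.0974 [282.01920185 299.20333324] TCP [280.86719138 299.64010863]
du per mm x,y [-0.52768785 -0.14674848] [-0.26651676  0.3860474 ]
178 304 337 | 182 303 337 | 186 298 342 | 190 295 346 | 194 292 348 | 198 290 350 | 202 289 351 | 206 288 353 | 210 287 353 | 214 287 354 | 218 287 353 | 222 288 353 | 226 289 351 | 230 290 350 | 234 292 349 | 238 291 346 | 242 288 348 | 246 287 350 | 
wrist: boss est [319.51315169 220.47708002] TCP axis z .056,.077,.105 [317.33992167 218.35140253] [317.2396305  229.22776507] [317.07436573 247.15982151]
delta [-0.0008  0.0016  0.0013] turn 0.0018 yaw now 0.1105 tilt [0.0019 0.0004]
```

Run:
```python
from h import *
delta([.4855,.0974,.115],.1087)
```

```text
delta [-0.0016  0.0015  0.0283] turn 0.0018 yaw now 0.1105 tilt [0.0019 0.0004]
```

Emit:
{"api": "creep_tool", "payload": {
  "plan": {"ticks": [[-0.0017,0.0014,0.005,0.002,0.05],[-0.0017,0.0014,0.015,0.002,0.05],[-0.0017,0.0014,0.025,0.002,0.05],[-0.0017,0.0014,0.028,0.002,0.05],[-0.0017,0.0014,0.028,0.002,0.05],[-0.0017,0.0014,0.028,0.002,0.05],[-0.0017,0.0014,0.028,0.002,0.05]]}
}}

```text
time: 6.95
position: [0.4849, 0.0976, 0.1145]
tool_rot: [-3.137, -0.171, -0.001]
ft_force: [0.4, 0.2, -1.7]
grip_width: 0.141
grip_force: 20.0
```

Run:
```python
from h import *
st,im=snap("side","s5"); st=ctrl.get_state();p=st["position"];print(p,st["tool_rot"],st["ft_force"],st["torque"])
hsv=cv2.cvtColor(cv2.imread("pics/s5.png"),cv2.COLOR_BGR2HSV); m=cv2.inRange(hsv,(15,100,60),(35,255,255))
for r in range(266,316,3):
    q=np.flatnonzero(m[r,255:305])+255; print(r,q.min() if len(q) else 0,q.max() if len(q) else 0,end=' | ')
print(proj("side",p-[0,0,.029]),proj("side",p-[0,0,.050]))
delta([.4855,.0974,.100],.1087)
```

```text
[0.4849886  0.09762353 0.11460335] [3.13690226e+00 1.70940743e-01 1.21708048e-03] [ 0.4718403   0.42503016 -0.26511411] [ 0.0791265   0.00371934 -0.03837496]
266 283 288 | 269 283 288 | 272 283 290 | 275 271 291 | 278 271 290 | 281 272 290 | 284 272 292 | 287 258 293 | 290 257 294 | 293 256 299 | 296 256 304 | 299 260 304 | 302 265 303 | 305 269 303 | 308 270 298 | 311 271 293 | 314 274 289 | [280.15359803 274.83937142] [280.95590087 284.30296156]
delta [0.0005 0.0003 0.0146] turn 0.0002 yaw now 0.1089 tilt [0.0008 0.0001]
```

Emit:
{"api": "creep_tool", "payload": {
  "plan": {"ticks": [[0.0004,0.0003,0.006,0,0.05],[0.0004,0.0003,0.012,0,0.05],[0.0004,0.0003,0.016,0,0.05],[0.0004,0.0003,0.016,0,0.05],[0.0004,0.0003,0.016,0,0.05]]}
}}

```text
time: 7.5
position: [0.4849, 0.0973, 0.098]
tool_rot: [-3.137, -0.171, 0.001]
ft_force: [0.1, 0.2, -1.4]
grip_width: 0.141
grip_force: 20.0
```

```bash
python3 -c "
from h import *
st=ctrl.get_state();print(st['position'],st['ft_force'],st['torque']);delta([.4855,.0974,.0935],.1087)"
```

```text
[0.48489564 0.097279   0.09802423] [ 0.12684734  0.17436575 -1.36050865] [ 0.02175795  0.01389003 -0.00165748]
delta [ 0.0006 -0.0001  0.0045] turn 0.0002 yaw now 0.1089 tilt [-0.0006 -0.0001]
```

Emit:
{"api": "creep_tool", "payload": {
  "plan": {"ticks": [[0,0,0.002,0,0.05],[0,0,0.004,0,0.05],[0,0,0.006,0,0.05],[0,0,0.006,0,0.05],[0,0,0.006,0,0.05]]}
}}

```text
time: 8.0
position: [0.4852, 0.0973, 0.0923]
tool_rot: [-3.137, -0.171, -0.0]
ft_force: [0.8, 0.1, -1.4]
grip_width: 0.139
grip_force: 20.0
```

```bash
python3 -c "
from h import *
st=ctrl.get_state();print(st['position'],st['ft_force'],st['torque']);delta([.4855,.0974,.090],.1087)"
```

```text
[0.4851653  0.09730006 0.09226163] [ 0.76921101  0.0762566  -1.41026799] [ 0.06432702 -0.16571215  0.00767066]
delta [ 0.0003 -0.0001  0.0023] turn 0.0001 yaw now 0.1088 tilt [ 0.0002 -0.    ]
```

Emit:
{"api": "creep_tool", "payload": {
  "plan": {"ticks": [[0.0004,0,0.0005,0,0.05],[0.0005,0,0.001,0,0.05],[0.0005,0,0.0015,0,0.05],[0.0005,0,0.0015,0,0.05],[0.0005,0,0.0015,0,0.05]]},
  "lines": "2,4"
}}

```text
position: [0.4856, 0.0973, 0.0907]
tool_rot: [3.137, 0.171, 0.0]
ft_force: [1.2, -0.1, -1.9]
```

```bash
python3 -c "
from h import *
st=ctrl.get_state();print(st['position'],st['ft_force'],st['torque'])"
```

```text
[0.48558975 0.09731707 0.09073975] [ 1.16636352 -0.13507357 -1.94903554] [ 0.06745627 -0.0807688   0.05240887]
```

Emit:
{"api": "creep_tool", "payload": {
  "plan": {"ticks": [[0,0,0,0,0.05],[0,0,0.0005,0,0.05],[0,0,0.001,0,0.05],[0,0,0.001,0,0.05],[0,0,0.001,0,0.05]]},
  "lines": "2,4"
}}

```text
position: [0.4857, 0.0974, 0.0898]
tool_rot: [-3.137, -0.171, -0.0]
ft_force: [0.5, -0.4, -1.7]
```

```bash
python3 -c "
from h import *
st=ctrl.get_state();print(st['position'],st['ft_force'],st['torque'])"
```

```text
[0.48565838 0.09735928 0.0897561 ] [ 0.52242502 -0.36232475 -1.74850465] [ 0.1681015  -0.22096504 -0.01833759]
```

Emit:
{"api": "creep_tool", "payload": {
  "plan": {"ticks": [[0.0002,0,0,0,0.05],[0.0002,0,0.0005,0,0.05],[0.0002,0,0.001,0,0.05],[0.0002,0,0.001,0,0.05],[0.0002,0,0.001,0,0.05]]},
  "lines": "2,4"
}}

```text
position: [0.4859, 0.0975, 0.0888]
tool_rot: [-3.137, -0.171, -0.0]
ft_force: [1.3, 0.9, -1.8]
```

```bash
python3 -c "
from h import *
for i in range(3):
  st=ctrl.get_state();print(st['position'],st['ft_force'],st['torque'])"
```

```text
[0.48587661 0.09745876 0.08877525] [ 1.3456746   0.88503273 -1.75496289] [ 0.23834915 -0.25876044 -0.00422124]
[0.48587661 0.09745876 0.08877525] [ 1.3456746   0.88503273 -1.75496289] [ 0.23834915 -0.25876044 -0.00422124]
[0.48587661 0.09745876 0.08877525] [ 1.3456746   0.88503273 -1.75496289] [ 0.23834915 -0.25876044 -0.00422124]
```

Emit:
{"api": "creep_tool", "payload": {
  "plan": {"ticks": [[0,0,0,0,0.05],[0,0,0.0005,0,0.05],[0,0,0.0005,0,0.05],[0,0,0.0005,0,0.05]]},
  "lines": "2,4"
}}

```text
position: [0.486, 0.0974, 0.0883]
tool_rot: [-3.137, -0.171, -0.001]
ft_force: [0.9, 1.3, -1.9]
```

```bash
python3 -c "
from h import *
snap('side','s6')
st=ctrl.get_state();print(st['position'],st['ft_force'],st['torque'])
p=st['position']
hsv=cv2.cvtColor(cv2.imread('pics/s6.png'),cv2.COLOR_BGR2HSV); m=cv2.inRange(hsv,(15,100,60),(35,255,255))
for r in range(272,316,2):
    q=np.flatnonzero(m[r,255:305])+255; print(r,q.min() if len(q) else 0,q.max() if len(q) else 0,end=' | ')
"
```

```text
[0.48596149 0.09744832 0.08831958] [ 1.40896786  1.77569469 -1.61652285] [ 0.36660859 -0.35610833  0.02235938]
272 283 288 | 274 283 289 | 276 283 289 | 278 283 289 | 280 283 289 | 282 283 289 | 284 284 292 | 286 284 293 | 288 258 293 | 290 257 294 | 292 256 295 | 294 256 301 | 296 256 304 | 298 257 304 | 300 262 304 | 302 265 303 | 304 269 303 | 306 269 303 | 308 270 298 | 310 271 293 | 312 272 292 | 314 274 290 |
```

Emit:
{"api": "creep_tool", "payload": {
  "plan": {"ticks": [[0.0002,-0.0003,0,0,0.05],[0.0003,-0.0004,0,0,0.05],[0.0003,-0.0004,0.0003,0,0.05],[0.0003,-0.0004,0.0006,0,0.05],[0.0003,-0.0004,0.0006,0,0.05],[0.0003,-0.0004,0.0006,0,0.05]]},
  "lines": "2,4"
}}

```text
position: [0.4861, 0.0976, 0.0876]
tool_rot: [3.137, 0.171, 0.0]
ft_force: [2.1, 0.6, -2.2]
```

```bash
python3 -c "
from h import *
st=ctrl.get_state();print(st['position'],st['ft_force'],st['torque'])"
```

```text
[0.48614463 0.09761559 0.08763654] [ 2.14399116  0.62280746 -2.19382108] [ 0.06833142 -0.41629339  0.01825398]
```

Emit:
{"api": "creep_tool", "payload": {
  "plan": {"ticks": [[0.0004,0,0,0,0.05],[0.0004,0,0,0,0.05],[0.0004,0,0.0003,0,0.05],[0.0004,0,0.0003,0,0.05],[0.0004,0,0.0003,0,0.05]]},
  "lines": "2,4"
}}

```text
position: [0.4863, 0.0976, 0.0872]
tool_rot: [3.137, 0.171, -0.0]
ft_force: [0.7, -0.6, -2.3]
```

```bash
python3 -c "
from h import *
st=ctrl.get_state();print(st['position'],st['ft_force'],st['torque'])"
```

```text
[0.48629806 0.09764375 0.08722067] [ 0.66565059 -0.55514829 -2.27432786] [-0.00647018 -0.26238625 -0.00506298]
```

Emit:
{"api": "creep_tool", "payload": {
  "plan": {"ticks": [[0,0,0,0,0.16],[0,0,0,0,0.18],[0,0,0,0,0.22],[0,0,0,0,0.3],[0,0,0,0,0.3],[0,0,0,0,0.3],[0,0,0,0,0.3],[0,0,0,0,0.3]]},
  "grip_n": 5
}}

```text
time: 11.85
position: [0.4864, 0.0978, 0.0873]
tool_rot: [3.137, 0.171, -0.0]
ft_force: [0.1, 0.6, -0.9]
grip_width: 0.302
grip_force: 0.0
```

Run:
```python
from h import *
st,im=snap("wrist","w7"); print(st["position"],st["ft_force"])
st2,im2=snap("side","s7")
cv2.imwrite("pics/c6.png",np.hstack([im[200:350,220:420,::-1].repeat(2,0).repeat(2,1),cv2.resize(im2[255:330,230:330,::-1],(400,300),interpolation=cv2.INTER_CUBIC)]))
```

```text
[0.48639579 0.09781244 0.0873222 ] [ 0.12465031  0.64864423 -0.92364433]
```

View pics/c6.png

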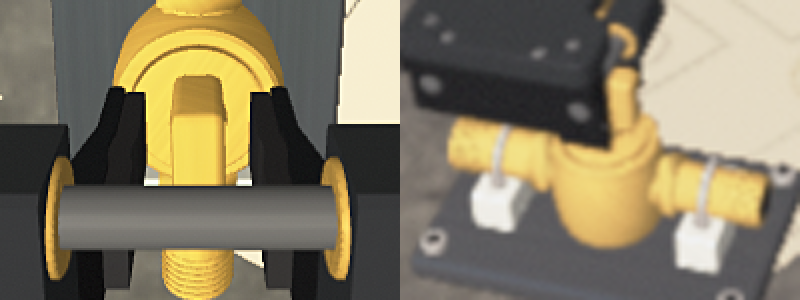

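The picture shows the plug released and seated, its cone lip just proud of the boss, with the tab at crop (198,120) between the open fingers and in line with the pipe. Now I'll regrip lightly and turn in stages, watching the force.

Emit:
{"api": "creep_tool", "payload": {
  "plan": {"ticks": [[0,0,0,0,0.2],[0,0,0,0,0.14],[0,0,0,0,0.1],[0,0,0,0,0.1],[0,0,0,0,0.1],[0,0,0,0,0.1]]},
  "grip_n": 5
}}

```text
time: 12.55
position: [0.4864, 0.0977, 0.0873]
tool_rot: [3.137, 0.171, -0.0]
ft_force: [-0.8, -0.1, -0.5]
grip_width: 0.159
grip_force: 5.0
```

```bash
python3 -c "
from h import *
st=ctrl.get_state();print(st['position'],st['ft_force'],st['torque'],np.round(st['joint_positions'],3))
st,im=snap('wrist','w8')
# front edge of cone lip / tab top back edge
for v in (213,216,219,222,225,228,231,234,237,240): print(v,im[v,300:305].mean(0).round(),end=' ')
print([ (v,onplane('wrist',318,v,.058,st).round(4)[0]) for v in (218,222,226)])
"
```

```text
[0.48642366 0.09769926 0.08733488] [-0.82341513 -0.06709298 -0.5069659 ] [-0.07138968  0.0298678   0.05431842] [ 0.378  0.189 -0.677  1.983  0.139  1.016 -1.826]
213 [222. 172.  74.] 216 [208. 160.  69.] 219 [250. 229.  99.] 222 [247. 221.  95.] 225 [232. 198.  85.] 228 [197. 164.  71.] 231 [249. 228. 102.] 234 [248. 226. 100.] 237 [247. 225.  99.] 240 [248. 225.  99.] [(218, np.float64(0.5066)), (222, np.float64(0.5044)), (226, np.float64(0.5022))]
```

Emit:
{"api": "creep_tool", "payload": {
  "plan": {"ticks": [[0,0,0,0.05,0.1],[0,0,0,0.12,0.1],[0,0,0,0.2,0.1],[0,0,0,0.3,0.1],[0,0,0,0.3,0.1],[0,0,0,0.3,0.1]]}
}}

```text
time: 13.2
position: [0.4864, 0.0975, 0.0873]
tool_rot: [3.127, -0.296, 0.0]
ft_force: [-0.3, -1.3, 0.3]
grip_width: 0.16
grip_force: 5.0
```

```bash
python3 -c "
from h import *
st=ctrl.get_state();print(st['position'],st['ft_force'],st['torque'],np.round(st['joint_positions'],3)); delta([.4864,.0977,.0873],.1087-np.pi/2)"
```

```text
[0.48644193 0.09747284 0.08732151] [-0.33459907 -1.26535441  0.33002442] [-0.28207385  0.0666486   0.03172203] [ 0.348  0.184 -0.644  1.983  0.13   1.015 -2.116]
delta [-0.0001 -0.0002  0.    ] turn 1.2731 yaw now -0.189 tilt [0.0001 0.0005]
```

Joint 7 would run out of range in this direction, so I'll turn the other way.

Emit:
{"api": "creep_tool", "payload": {
  "plan": {"ticks": [[0,0,0,-0.1,0.1],[0,0,0,-0.2,0.1],[0,0,0,-0.3,0.1],[0,0,0,-0.4,0.1],[0,0,0,-0.5,0.1],[0,0,0,-0.6,0.1],[0,0,0,-0.7,0.1],[0,0,0,-0.7,0.1],[0,0,0,-0.7,0.1]]},
  "lines": "1,5"
}}

```text
time: 14.1
position: [0.4863, 0.098, 0.0873]
tool_rot: [-3.041, -0.788, 0.0]
ft_force: [-0.4, 0.3, -0.2]
grip_width: 0.158
```

```bash
python3 -c "
from h import *
st=ctrl.get_state();print(st['position'],st['ft_force'],st['torque'],np.round(st['joint_positions'],3)); delta([.4864,.0977,.0873],.1087+np.pi/2)"
```

```text
[0.48632603 0.09797148 0.08731488] [-0.36522853  0.34132212 -0.22998789] [ 0.03793468  0.07894627 -0.03330125] [ 0.42   0.196 -0.723  1.981  0.152  1.018 -1.438]
delta [-0.0001  0.0003  0.    ] turn -1.1721 yaw now 0.5074 tilt [-0.     -0.0003]
```

Emit:
{"api": "creep_tool", "payload": {
  "plan": {"ticks": [[0,0,0,-0.1,0.1],[0,0,0,-0.2,0.1],[0,0,0,-0.3,0.1],[0,0,0,-0.4,0.1],[0,0,0,-0.5,0.1],[0,0,0,-0.6,0.1],[0,0,0,-0.6,0.1]]},
  "lines": "1,5"
}}

```text
time: 14.8
position: [0.486, 0.0983, 0.0872]
tool_rot: [-2.671, -1.653, 0.001]
ft_force: [-1.3, 0.1, 0.2]
grip_width: 0.158
```

```bash
python3 -c "
from h import *
st=ctrl.get_state();print(st['position'],st['ft_force'],st['torque'],np.round(st['joint_positions'],3)); delta([.4864,.0977,.0873],.1087+np.pi/2)"
```

```text
[0.48602514 0.0982961  0.087244  ] [-1.32774863  0.05316423  0.22095431] [ 0.21305211  0.25438392 -0.00865247] [ 0.486  0.21  -0.798  1.98   0.176  1.021 -0.856]
delta [-0.0004  0.0006 -0.0001] turn -0.5712 yaw now 1.1083 tilt [ 0.0002 -0.0009]
```

Emit:
{"api": "creep_tool", "payload": {
  "plan": {"ticks": [[0,0,0,-0.1,0.1],[0,0,0,-0.2,0.1],[0,0,0,-0.3,0.1],[0,0,0,-0.4,0.1],[0,0,0,-0.5,0.1],[0,0,0,-0.57,0.1],[0,0,0,-0.57,0.1],[0,0,0,-0.57,0.1]]},
  "lines": "1,5"
}}

```text
time: 15.6
position: [0.4857, 0.0983, 0.0872]
tool_rot: [-2.101, -2.334, 0.001]
ft_force: [-3.5, 1.5, 2.3]
grip_width: 0.155
```

```bash
python3 -c "
from h import *
st=ctrl.get_state();print(st['position'],st['ft_force'],st['torque'],np.round(st['joint_positions'],3)); delta([.4864,.0977,.0873],.1087+np.pi/2)"
```

```text
[0.48567006 0.0983148  0.08717513] [-3.46587489  1.47380167  2.27412503] [ 0.43626403  0.72958307 -0.02822676] [ 0.555  0.228 -0.877  1.978  0.204  1.027 -0.311]
delta [-0.0007  0.0007 -0.0001] turn -0.0039 yaw now 1.6756 tilt [ 0.0006 -0.0014]
```

Emit:
{"api": "creep_tool", "payload": {
  "plan": {"ticks": [[0.0002,-0.0005,0,-0.004,0.1],[0.0002,-0.0008,0,-0.004,0.1],[0.0002,-0.0008,0,-0.004,0.1],[0.0002,-0.0008,0,-0.004,0.1]]},
  "lines": "1,5"
}}

```text
time: 16.0
position: [0.4856, 0.0982, 0.0873]
tool_rot: [-2.094, -2.342, -0.001]
ft_force: [-2.4, 3.6, 0.8]
grip_width: 0.161
```

```bash
python3 -c "
from h import *
st=ctrl.get_state();print(st['position'],st['ft_force'],st['torque']); delta([.4864,.0977,.0873],.1087+np.pi/2)"
```

```text
[0.48557331 0.09823513 0.08730136] [-2.35895764  3.61810012  0.81754214] [0.57478714 0.42627251 0.0085662 ]
delta [-0.0006  0.0008  0.    ] turn 0.003 yaw now 1.6825 tilt [0.0004 0.0001]
```

Emit:
{"api": "creep_tool", "payload": {
  "plan": {"ticks": [[0.0004,-0.0003,0,0.003,0.1],[0.0008,-0.0006,0,0.003,0.1],[0.0008,-0.0006,0,0.003,0.1],[0.0008,-0.0006,0,0.003,0.1]]},
  "lines": "1,5"
}}

```text
time: 16.4
position: [0.4854, 0.0984, 0.0875]
tool_rot: [2.097, 2.338, 0.001]
ft_force: [0.7, 1.4, -1.5]
grip_width: 0.156
```

```bash
python3 -c "
from h import *
st=ctrl.get_state();print(st['position'],st['ft_force'],st['torque']); delta([.4864,.0977,.0873],.1087+np.pi/2)"
```

```text
[0.4854149  0.09835418 0.08746193] [ 0.69023136  1.42248661 -1.46985436] [ 0.28214396 -0.10920782  0.00646526]
delta [-0.0008  0.0009  0.0002] turn -0.0 yaw now 1.6795 tilt [-0.0003  0.001 ]
```

Forces are low and the yaw is square. I'll release, let the plug settle, and retreat upward.

Emit:
{"api": "creep_tool", "payload": {
  "plan": {"ticks": [[0,0,0,0,0.18],[0,0,0,0,0.22],[0,0,0,0,0.3],[0,0,0,0,0.35],[0,0,0,0,0.35],[0,0,0,0,0.35],[0,0,0,0,0.35]]},
  "lines": "1,6"
}}

```text
time: 17.1
position: [0.4849, 0.0986, 0.0873]
tool_rot: [2.097, 2.339, -0.0]
ft_force: [-0.2, -0.1, -0.3]
grip_width: 0.344
grip_force: 0.0
```

Emit:
{"api": "creep_tool", "payload": {
  "plan": {"ticks": [[0,0,-0.01,0,0.35],[0,0,-0.03,0,0.35],[0,0,-0.06,0,0.35],[0,0,-0.1,0,0.35],[0,0,-0.13,0,0.35],[0,0,-0.13,0,0.35],[0,0,-0.13,0,0.35],[0,0,-0.13,0,0.35]]},
  "lines": "1,4"
}}

```text
time: 17.9
position: [0.4842, 0.0984, 0.2165]
tool_rot: [-2.096, -2.339, 0.002]
ft_force: [-0.6, -0.0, -0.3]
```

Run:
```python
from h import *
st,im=snap("wrist","w9"); print(st["position"],st["tool_rot"],proj("wrist",[.4855,.0975,.092],st))
st2,im2=snap("side","s9")
st3,im3=snap("top","t9")
u,v=proj("wrist",[.4855,.0975,.07],st).astype(int)
a=im[max(v-75,0):v+75,u-75:u+75,::-1]; b=im2[245:325,235:335,::-1]
cv2.imwrite("pics/c7.png",np.hstack([cv2.resize(a,(400,400),interpolation=cv2.INTER_CUBIC),cv2.resize(b,(400,400*80//100),interpolation=cv2.INTER_CUBIC)[:400] if 0 else cv2.copyMakeBorder(cv2.resize(b,(400,320),interpolation=cv2.INTER_CUBIC),0,80,0,0,cv2.BORDER_CONSTANT)]))
print(u,v)
```

```text
[0.48417148 0.09844268 0.21648387] [-2.09637646e+00 -2.33852372e+00  2.16587183e-03] [319.98643408 203.06839223]
319 195
```

View pics/c7.png

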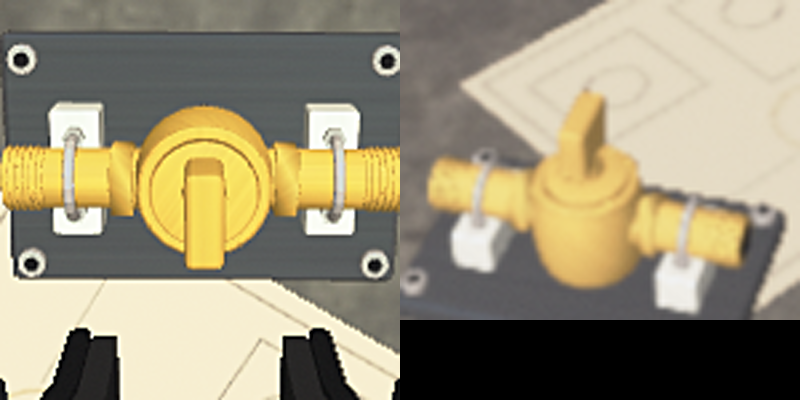

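The picture shows the tab square across the pipe: tab at crop (205,220), pipe horizontal at y≈178. The cone lip is even around the boss, and the fingers are clear. I'm handing the job in.

```bash
python3 -c "
from bench import ctrl
print(ctrl.close_job())"
```

```text
the job is handed in; nothing more can be done
None
```

The brass plug is seated in the valve body and turned a quarter so its tab stands square across the pipe (cock shut); the bin's other parts looked undisturbed when last seen, after the grip, and the job was handed in at about 18 s.

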